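Clear the pencil and shut the compass box

ROBOT

A 6-joint arm with a two-finger parallel gripper is mounted at the origin on the work surface. World frame = base frame: x ahead of the robot, y to its left, z up, the work surface at z = 0. Lengths are in m, angles in rad, forces in N, time in s.
With the tool pointing down it reaches from about 0.25 to 0.8 m from the base axis. Payload 8.5 kg.
Tool frame: the origin (TCP) lies midway between the tips of the shut fingers; the grasp point (between the pads) lies 19 mm behind it (env.pinch_z is the distance from the TCP to the grasp point, in m); x points along the fingers, y is the direction in which the jaws open and shut, and the axes are right-handed (so a half turn about x gives the same grasp; the last joint's range is limited). The gripper opens to 85 mm and grips with 20 to 120 N. Pads are 22 mm wide; open, the fingers measure 114 mm over their backs; the gripper's body (76 mm by 85 mm) begins 54 mm behind the grasp point. The pads swing forward as they close: fully open they stand 13 mm farther back than shut.
Start: joints at [-1.294, 0.238, -0.013, 1.319, 0, 1.571], TCP at [0.143, -0.505, 0.231] pointing down, gripper open.
Joint ranges: [-2.66, 2.66], [-1.03, 1.9], [-1.14, 1.46], [-1.82, 2.27], [-1.45, 1.34], [-3.14, 3.14]. Speed limits (rad/s): [2.22, 2.22, 2.79, 3.14, 3.14, 3.14].

INTERFACE

Orientations are given as a 3x3 rotation matrix whose columns are the frame's x, y, z axes.
In Python, from bench import env gives the robot as it stands.
- The arm moves only by the tool apply_moves, never from a script. Its argument "moves" is a list of rows, each a list of 2 entries, a list of its own where there are three numbers: the shift along the tool's x, y, z in mm, then the turn about the tool's x in rad. A call has 1 to 8 rows; each row is the pose to reach, as a shift and turn from the pose measured when the call began, along the tool's axes at that moment; what a row does not reach only later rows make up. A row lasts 1/12 s, in which the tool goes at most 41.7 mm and 7.16 degrees, less where a joint would pass 70% of its speed; a pose out of reach is approached as far as the arm can. A call with a gripper value outside its range is refused whole. "grip" is the finger opening in mm, from 0 to 85.4, set as the call begins (left out, the last holds). The fingers move at their own pace and stop on an object; "force" is the grip in N (left out, the last holds). Time passes only in rows, so rows that repeat a pose let the fingers close. It gives the time, the measured TCP pose, the force and the opening at its end, in the units of the state.
- env.read_state(): the state, without advancing time (a new reading comes with each control period).
- env.get_image(name): name is "side" or "top" or "wrist"; returns the picture (420x560x3 uint8, red, green, blue); there is no depth.
- env.calibration(name): a dict with "intrinsics" (3x3 intrinsics, pixels), "R" (3x3) and "t" (3): a world point X has camera coordinates R X + t. Camera axes: x right, y down, z forward; pixel columns grow to the right and rows downward; lengths in m; the calibration is good to about 2 mm. A picture is of the moment at which its call begins: read the wrist's pose just before it. calibration takes no time and is no camera call; for the wrist camera it gives the pose at the moment of the call.
- env.close_job(): hands the job in, once; it reports no verdict.
The state is a dict: "time_s": time; "q": joint angles; "qvel": joint speeds; "tau": joint torques, N m; "tool_pos": TCP position; "tcp_rot": TCP orientation; "wrist_force": force on the tool from outside, world axes, zero at the start; "wrist_torque": the same for the moment, N m; "width": opening from 0.0 (shut) to 1.0 (fully open).
Only numpy, scipy, OpenCV 4.12 (cv2) and the standard library are available. Lean on these libraries where they do the work, as an engineer would, in place of code of your own. Each camera call takes 0.05 s, during which the arm holds its last target.

TASK

A mechanical pencil lies across the open compass box and keeps its lid from closing. Take the pencil off and lay it flat on the lap desk, let go of it, and only then swing the lid shut and press down firmly on its front edge so that it is fully home. Leave the other small things on the desk where they are.

Things in the scene. Friction and masses are not known exactly. Their poses are not given: they have to be found in the camera images.
- desk: Lap desk: flat grey plastic jerrican lid, 340 (its x) x 560 (its y) mm, lying fixed on the table. Origin: centre of its underside; z up. Its flat top is 18 mm above the origin; a rim 10 mm wide round the edge stands 6 mm above the top. The desk top within 130 mm of the box's front, across the box's width, is free at the start.
- box: White open compass box fixed on the lap desk, 90 (its x) x 110 (y) x 30 (z) mm, walls and floor 3 mm, compasses up to 13 mm high inside. Origin: centre of its underside. Its front (clasp side) is -x, towards the robot; the clasp stands out up to 6 mm. The lid's hinge line runs along its y at x = +45 mm, z = 30 mm.
- lid (a joint): Hinge angle of the box's white lid, rad: 0 = fully shut on the rim, grows as it opens up and back (1.57 = upright); it starts between 1.65 and 1.9, stop at 2.1. A plate 92 mm from hinge line to front edge, 112 wide, 5 thick, underside on the hinge line. The stiff hinge (0.06 N m, 0.7 N at the edge) stays where it is left.
- lid_edge (a point): Point on the lid's outer (upper when shut) face, 85 mm from the hinge line, at mid-width: the place to press.
- pencil_mid (a point): Centre of the yellow mechanical pencil, hexagonal, 9 mm across flats, 147 mm long with a steel tip at its +x end and a push button at its -x end; its x runs along its length, z is up at the start. It weighs about 15 g and starts lying level across the box's left and right rims, roughly along the box's y, 8 to 28 mm to the front of the box's middle.
- pencil: The same pencil, the origin on its underside, 4.5 mm below its centre. A thin steel pocket clip stands 2 mm above the barrel, 27 to 61 mm from the centre towards the button.
- counter_a_center (a point): Centre of a smooth round wooden counter, 28 mm across, 8 mm high, on the lap desk: leave it alone.
- counter_b_center (a point): Centre of a second, identical wooden counter: leave it alone.
- clip_mid (a point): Centre of a small U-shaped steel tape clip, 32 x 16 x 11 mm, on the lap desk: leave it alone.
- eraser_mid (a point): Centre of a dark eraser, 20 x 42 x 12 mm, on the lap desk: leave it alone.
- sharpener_mid (a point): Centre of a small metal pencil sharpener, 26 x 15 x 12 mm, on the lap desk: leave it alone.
- ruler_mid (a point): Centre of a flat wooden ruler, 24 x 200 x 4 mm, lying along the far edge of the lap desk: leave it alone.
- pad: Low pad of paper on a card back, 90 (its x) x 70 (its y) x 10 mm, fixed on the lap desk beside the box, on its left or right. Origin: centre of its underside.
- tin_mid (a point): Centre of a small round steel lead tin, 36 mm across, 16 mm high, on the lap desk: leave it alone.
Things that resemble listed ones, but are neither listed nor needed, are in the scene too. Of the things that look like the pencil, the smaller one is meant.

How it is judged:
On the way, in this order (a step that is already met when the one before it is completed fails the run):
1. the pencil lies flat on the lap desk, let go, with the lid still open (not yet swung to within about 45 degrees of shut) (z of pencil_mid in the frame of desk between 0.019 and 0.031 m and x of pencil_mid in the frame of desk between -0.165 and 0.165 m and y of pencil_mid in the frame of desk between -0.275 and 0.275 m and angle between pencil_mid's own x axis and vertical between 1.42 and 1.72 rad and linear speed of pencil below 0.03 m/s and contact force between the fingers and pencil below 0.1 N and value of joint lid above 0.8 rad), for 0.2 s.
2. the shut lid is pressed down firmly (more than 3 N) (value of joint lid below 0.04 rad and contact force between any of the fingers, the arm and lid above 3 N), for 0.05 s.
At the end, for the whole second after the job is handed in: The lid is fully shut (within 0.04 rad, under 4 mm at its front edge), and the pencil lies flat and still on the lap desk's top, its middle inside the rim, released (value of joint lid below 0.04 rad and z of pencil_mid in the frame of desk between 0.019 and 0.031 m and x of pencil_mid in the frame of desk between -0.165 and 0.165 m and y of pencil_mid in the frame of desk between -0.275 and 0.275 m and angle between pencil_mid's own x axis and vertical between 1.42 and 1.72 rad and linear speed of pencil below 0.03 m/s); the robot touches nothing.
It fails at once if a counter, the clip, the eraser, the sharpener, the ruler or the tin is moved more than 25 mm (distance of any of counter_a_center, counter_b_center, clip_mid, eraser_mid, sharpener_mid, ruler_mid, tin_mid from where it was at the start of the episode above 0.025 m).
It also fails if it takes over 48 s, if anything falls off the work surface, if the arm or the gripper's body presses on something with over 40 N, if the wrist force passes 120 N, or if a joint passes its speed limit or range.

## Working session

There is one attempt and no reset: what is moved stays moved. The work goes in short steps, Python scripts to look and compute and a tool call to move; the robot and the scene stay as the last step left them, time stands still between calls to the robot, and variables do not carry over. Pictures are saved under pics/ and viewed, and the job is handed in when it is done.

Besides the shell and the picture viewer there is one more tool, called after "Emit:" by a JSON object that holds its "op" and its "data". apply_moves: Moves the arm, as the interface text tells. Its arguments: {"type":"object","properties":{"moves":{"type":"array"},"grip":{"type":"number"},"force":{"type":"number"}},"required":["moves"]}

```bash
ls; mkdir -p pics; python3 - <<'E'
from bench import env
import cv2,numpy as np
for n in ["top","side"]:
    im=env.get_image(n); cv2.imwrite(f"pics/{n}0.png",im[:,:,::-1])
    c=env.calibration(n); print(n,np.round(c["intrinsics"],1).tolist(),np.round(c["R"],3).tolist(),np.round(c["t"],3))
s=env.read_state(); print(s, env.pinch_z)
E
```

```text
pics
top [[453.0, 0.0, 285.2], [0.0, 453.0, 202.6], [0.0, 0.0, 1.0]] [[-0.005, -1.0, -0.002], [-0.988, 0.005, -0.156], [0.156, 0.001, -0.988]] [-0.013  0.42   1.044]
side [[460.1, 0.0, 276.0], [0.0, 460.1, 211.3], [0.0, 0.0, 1.0]] [[0.98, -0.199, 0.014], [-0.097, -0.534, -0.84], [0.174, 0.822, -0.543]] [-0.434  0.071  1.077]
{'time_s': 0.1, 'q': array([-1.29401582e+00,  2.38716457e-01, -1.41406067e-02,  1.31919576e+00,
        1.87479816e-05,  1.57079031e+00]), 'qvel': array([ 1.63838623e-03, -8.99828204e-05,  9.08072973e-04, -1.49643217e-03,
        4.45800737e-04, -7.32367219e-04]), 'tau': array([-2.81977073e-04, -5.39723325e+01,  3.46998060e+01,  1.33500624e-02,
       -6.41958013e-05,  9.15332237e-06]), 'tool_pos': array([ 0.14336949, -0.50467346,  0.23075561]), 'tcp_rot': array([[-3.25314620e-04,  2.73265679e-01, -9.61938544e-01],
       [ 1.21379293e-03, -9.61937779e-01, -2.73265872e-01],
       [-9.99999210e-01, -1.25649158e-03, -1.87555247e-05]]), 'wrist_force': array([-0.03147829, -0.82545842,  0.39297682]), 'wrist_torque': array([ 0.01857689, -0.01989882,  0.01503075]), 'width': 0.9997283543678175} 0.0187
```

View pics/top0.png

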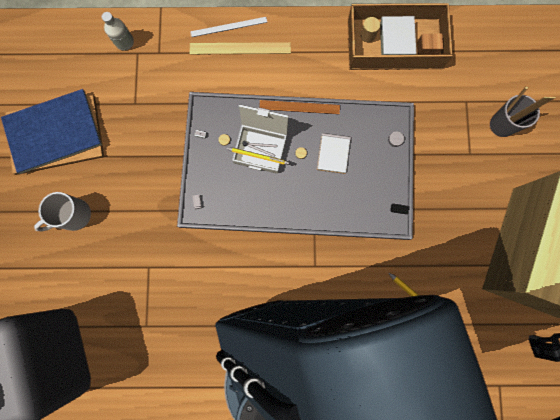

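View pics/side0.png

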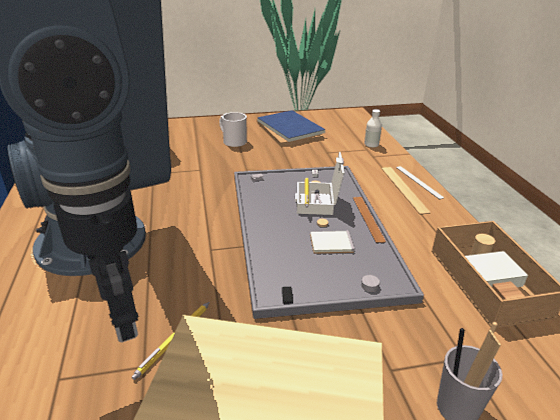

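```bash
cat > h.py <<'E'
from bench import env
import cv2,numpy as np
def ray(n,uv,z,c=None):
    c=c or env.calibration(n); K,R,t=[np.array(c[k]) for k in("intrinsics","R","t")]
    C=-R.T@t; d=R.T@np.linalg.solve(K,[uv[0],uv[1],1.]); return C+d*(z-C[2])/d[2]
def proj(n,X,c=None):
    c=c or env.calibration(n); K,R,t=[np.array(c[k]) for k in("intrinsics","R","t")]
    p=K@(R@np.array(X)+t); return p[:2]/p[2]
def tri(uv1,uv2,n1="top",n2="side"):
    A=[];b=[]
    for n,uv in((n1,uv1),(n2,uv2)):
        c=env.calibration(n);K,R,t=[np.array(c[k]) for k in("intrinsics","R","t")]
        C=-R.T@t; d=R.T@np.linalg.solve(K,[uv[0],uv[1],1.]);d/=np.linalg.norm(d)
        P=np.eye(3)-np.outer(d,d);A.append(P);b.append(P@C)
    return np.linalg.lstsq(np.vstack(A),np.hstack(b),rcond=None)[0]
E
python3 - <<'E'
from h import *
im=cv2.imread("pics/top0.png")[90:182,180:350]; cv2.imwrite("pics/tc.png",cv2.resize(im,None,fx=4.7,fy=4.7,interpolation=cv2.INTER_CUBIC))
im=cv2.imread("pics/side0.png")[140:265,270:400]; cv2.imwrite("pics/sc.png",cv2.resize(im,None,fx=4.7,fy=4.7,interpolation=cv2.INTER_CUBIC))
E
```

```text
(no output)
```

View pics/tc.png

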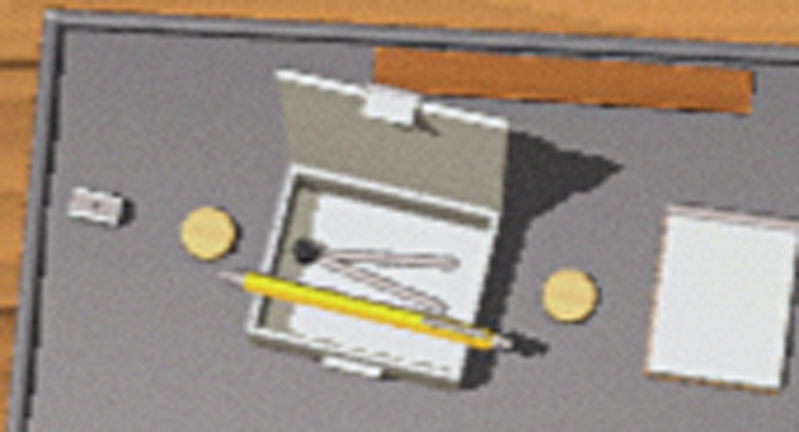

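View pics/sc.png

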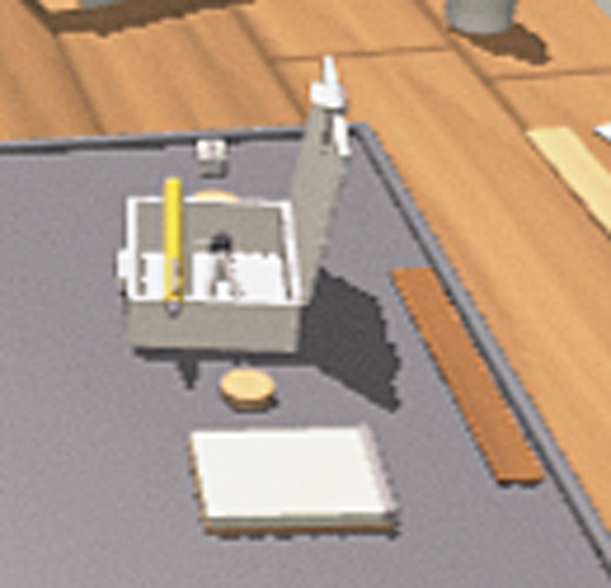

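```bash
python3 - <<'E'
from h import *
f=lambda a:(a[0]/4.7+180-.4,a[1]/4.7+90-.4)
g=lambda a:(a[0]/4.7+270-.4,a[1]/4.7+140-.4)
P={}
for k,a,z in[("BL",(292,165),.048),("BR",(500,215),.048),("FL",(250,332),.048),("FR",(463,383),.048),("tip",(220,275),.0525),("btn",(508,345),.0525),("ca",(208,230),.026),("cb",(569,293),.026),("sh",(97,205),.03)]:
    P[k]=ray("top",f(a),z);print(k,P[k].round(4))
for k,a,z in[("BL",(296,203),.048),("BR",(302,305),.048),("FL",(127,200),.048),("FR",(127,303),.048),("tip",(172,180),.0525),("btn",(173,310),.0525)]:
    P[k+"s"]=ray("side",g(a),z);print(k,"side",P[k+"s"].round(4))
d=lambda a,b:np.linalg.norm(P[a]-P[b]).round(4)
print(d("BL","BR"),d("FL","FR"),d("BL","FL"),d("BR","FR"),d("tip","btn"),d("tips","btns"))
print("tri tip,btn",tri(f((220,275)),g((172,180))),tri(f((508,345)),g((173,310))))
print("lid edge TL,TR",tri(f((276,72)),g((328,58))),tri(f((508,122)),g((347,155))))
im=cv2.imread("pics/top0.png");hsv=cv2.cvtColor(im,cv2.COLOR_BGR2HSV)
m=cv2.inRange(hsv,(22,150,120),(32,255,255));m[:140]=0;m[172:]=0;m[:,:225]=0;m[:,300:]=0
ys,xs=np.nonzero(m);print(len(xs),xs.min(),xs.max(),xs.mean(),ys.mean(),cv2.fitLine(np.c_[xs,ys].astype(np.float32),2,0,.01,.01).ravel())
# desk corners
for uv in[(191,93),(415,103),(412,238),(179,226)]:print(ray("top",uv,.024).round(3))
E
```

```text
BL [0.6078 0.0884 0.048 ]
BR [ 0.5806 -0.018   0.048 ]
FL [0.5199 0.1088 0.048 ]
FR [0.4929 0.0011 0.048 ]
tip [0.5485 0.1238 0.0525]
btn [ 0.5113 -0.0217  0.0525]
ca [0.5803 0.134  0.026 ]
cb [ 0.5454 -0.0536  0.026 ]
sh [0.5928 0.1914 0.03  ]
BL side [0.6144 0.0886 0.048 ]
BR side [ 0.5846 -0.0173  0.048 ]
FL side [0.5204 0.1088 0.048 ]
FR side [0.4943 0.001  0.048 ]
tip side [0.5493 0.1193 0.0525]
btn side [ 0.5143 -0.0169  0.0525]
0.1099 0.1111 0.0902 0.0897 0.1502 0.1406
tri tip,btn [0.55004188 0.12415411 0.04962827] [ 0.51174525 -0.02182978  0.05552578]
lid edge TL,TR [0.62376227 0.08723138 0.13825856] [ 0.59831    -0.02205302  0.13819272]
163 232 283 254.22085889570553 154.88957055214723 [9.6776640e-01 2.5184959e-01 2.5422086e+02 1.5488957e+02]
[0.699 0.218 0.024]
[ 0.669 -0.339  0.024]
[ 0.335 -0.315  0.024]
[0.366 0.238 0.024]
```

The pencil that is meant is the yellow one across the box, at top-view (232–288, 148–163) and measured at about 147 mm long. The one at top (400, 285) lies on the table and is the bigger lookalike. The enlarged crop confirms the first: steel tip on the left, clip and button on the right, resting on both rims. The box sizes (110 x 90 mm), the pencil height and a lid angle of about 1.76 rad all agree with the description.

```bash
cat >> h.py <<'E'
BX=np.array([.9695,-.245,0]);BY=np.array([.245,.9695,0]);BC=np.array([.5505,.0451,.018])
def bw(x,y,z): return BC+BX*x+BY*y+np.array([0,0,z])   # box frame -> world
def to(p,ang=None):
    s=env.read_state();R=s["tcp_rot"];d=R.T@(np.array(p)-s["tool_pos"])*1000
    a=np.arctan2(R[1,1],R[0,1]); print("t",s["time_s"],"pos",s["tool_pos"].round(4),"yawY",round(a,4),"F",s["wrist_force"].round(2),"w",round(s["width"],3))
    print("shift",d.round(1),"turn",None if ang is None else round(-(ang-a),3))
E
python3 -c "
from h import *
to([.530,.051,.2],-.2477)"
```

```text
t 0.1 pos [ 0.1434 -0.5047  0.2308] yawY -1.294 F [-0.03 -0.83  0.39] w 1.0
shift [  31.3 -428.8 -523.8] turn -1.046
```

Emit:
{"op": "apply_moves", "data": {"moves": [[[0,-215,-262],-0.5],[[0,-215,-262],-0.5],[[0,-215,-262],-0.5],[[0,-215,-262],-0.5],[[0,-215,-262],-0.5],[[0,-215,-262],-0.5],[[0,-215,-262],-0.5],[[0,-300,-366],-0.7]], "grip": 40, "force": 25}}

```text
time_s: 0.77
tool_pos: [0.3338, -0.2292, 0.2311]
tcp_rot: [[-0.0, 0.783, -0.622], [0.001, -0.622, -0.783], [-1.0, -0.001, -0.001]]
wrist_force: [1.0, -1.5, -0.6]
width: 0.468
```

```bash
python3 -c "
from h import *
to([.530,.051,.2],-.2477)"
```

```text
t 0.7667 pos [ 0.3338 -0.2292  0.2311] yawY -0.6714 F [ 0.96 -1.49 -0.62] w 0.468
shift [  31.3  -20.7 -341.4] turn -0.424
```

Emit:
{"op": "apply_moves", "data": {"moves": [[[30,-21,-341],-0.42],[[30,-21,-341],-0.42],[[30,-21,-341],-0.42],[[30,-21,-341],-0.42],[[30,-21,-341],-0.42],[[30,-21,-341],-0.42],[[30,-21,-341],-0.42],[[30,-21,-341],-0.42]]}}

```text
time_s: 1.43
tool_pos: [0.5236, 0.0437, 0.2019]
tcp_rot: [[-0.001, 0.969, -0.248], [0.001, -0.248, -0.969], [-1.0, -0.001, -0.001]]
wrist_force: [0.3, -0.9, -0.1]
width: 0.468
```

Emit:
{"op": "apply_moves", "data": {"moves": [[[0,0,-5],0],[[0,0,-5],0],[[0,0,-5],0]]}}

```text
time_s: 1.68
tool_pos: [0.5243, 0.0488, 0.2013]
tcp_rot: [[-0.002, 0.969, -0.247], [0.001, -0.247, -0.969], [-1.0, -0.002, -0.0]]
wrist_force: [-1.1, 0.5, 0.1]
width: 0.469
```

```bash
python3 - <<'E'
from h import *
to([.530,.051,.06],-.2477)
c=env.calibration("wrist");im=env.get_image("wrist");cv2.imwrite("pics/w1.png",im[:,:,::-1])
np.savez("w1.npz",**c)
for p in ([.5485,.1238,.0525],[.5113,-.0217,.0525],[.530,.051,.0525]):print(proj("wrist",p,c))
E
```

```text
t 1.6833 pos [0.5243 0.0488 0.2013] yawY -0.2496 F [-1.08  0.51  0.13] w 0.469
shift [141.3   5.3  -3.6] turn -0.002
[280.55667332  90.7872318 ]
[279.51053054 272.12315522]
[280.12828535 188.48667549]
```

View pics/w1.png

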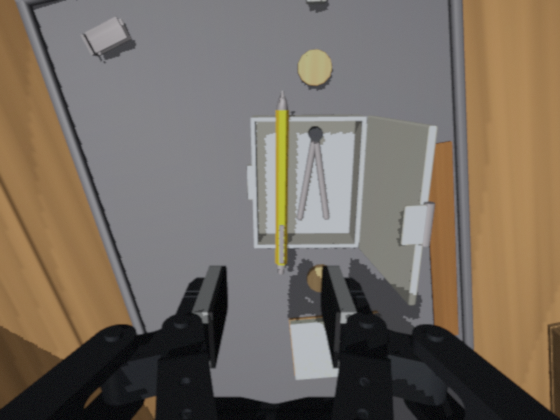

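```bash
python3 - <<'E'
from h import *
c=dict(np.load("w1.npz"));im=cv2.imread("pics/w1.png");hsv=cv2.cvtColor(im,cv2.COLOR_BGR2HSV)
m=cv2.inRange(hsv,(22,150,90),(34,255,255));m[:,:265]=0;m[:,296:]=0;m[:80]=0;m[290:]=0
ys,xs=np.nonzero(m);l=cv2.fitLine(np.c_[xs,ys].astype(np.float32),2,0,.01,.01).ravel();print(len(xs),l,ys.min(),ys.max())
a,b=[ray("wrist",(l[2]+(y-l[3])*l[0]/l[1],y),.0525,c) for y in(93,272)];mid=(a+b)/2
print(a,b,np.linalg.norm(a-b),mid,np.arctan2(*(a-b)[:2]))
for uv in[(253,117),(367,117),(254,248),(360,246)]:print(ray("wrist",uv,.048,c).round(4))
print("inbox",(mid-BC)@BX,(mid-BC)@BY)
to([mid[0],mid[1],.06],-.2477)
E
```

```text
1328 [ 4.9141012e-03 -9.9998790e-01  2.8153915e+02  1.7368073e+02] 111 264
[0.54911755 0.12201952 0.0525    ] [ 0.51263233 -0.02191564  0.0525    ] 0.1484873816191154 [0.53087494 0.05005194 0.0525    ] 0.24825477576262392
[0.5233 0.1103 0.048 ]
[0.6086 0.0886 0.048 ]
[0.495  0.0039 0.048 ]
[ 0.5842 -0.0168  0.048 ]
inbox -0.020239721054087206 -7.237645051590796e-06
t 1.7333 pos [0.5241 0.048  0.2016] yawY -0.2508 F [-0.6  -0.07  0.04] w 0.469
shift [141.6   6.3  -3.6] turn -0.003
```

Emit:
{"op": "apply_moves", "data": {"moves": [[[40,6,-3],0],[[80,6,-3],0],[[110,6,-3],0],[[130,6,-3],0],[[135,6,-3],0],[[135,6,-3],0],[[135,6,-3],0]]}}

```text
time_s: 2.32
tool_pos: [0.5309, 0.0487, 0.0679]
tcp_rot: [[-0.001, 0.968, -0.249], [0.001, -0.249, -0.968], [-1.0, -0.001, -0.001]]
wrist_force: [0.1, -0.3, 1.1]
width: 0.471
```

```bash
python3 - <<'E'
from h import *
to([.5309,.0500,.0495],-.2477)
im=env.get_image("side");im=im[140:265,270:400];cv2.imwrite("pics/s2.png",cv2.resize(im[:,:,::-1],None,fx=4.7,fy=4.7,interpolation=cv2.INTER_CUBIC))
im=env.get_image("wrist");cv2.imwrite("pics/w2.png",im[:,:,::-1])
to([.5309,.0500,.0495],-.2477)
E
```

```text
t 2.3167 pos [0.5309 0.0487 0.0679] yawY -0.2522 F [ 0.09 -0.29  1.05] w 0.471
shift [18.4 -0.3 -1.3] turn -0.004
t 2.4167 pos [0.5316 0.0492 0.0684] yawY -0.2515 F [ 0.09 -0.24  0.09] w 0.467
shift [18.9 -0.9 -0.6] turn -0.004
```

View pics/s2.png

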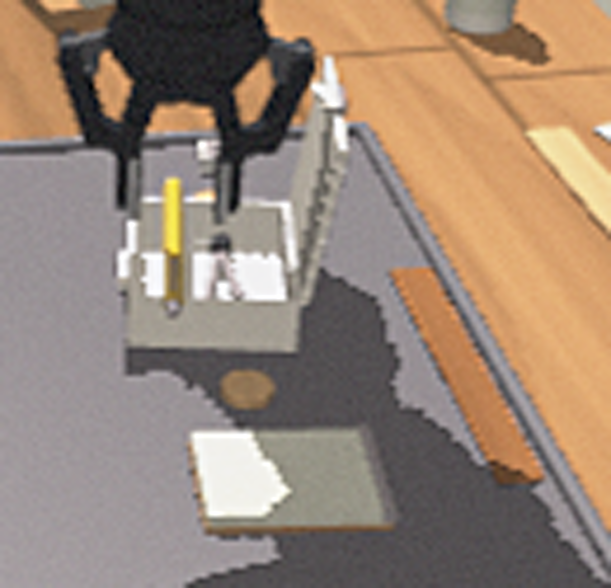

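View pics/w2.png

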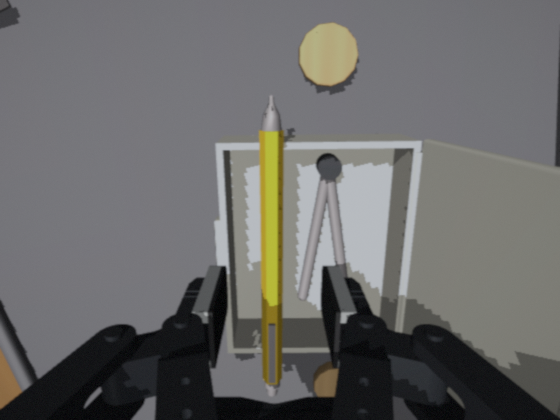

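Emit:
{"op": "apply_moves", "data": {"moves": [[[6,-1,-1],0],[[12,-1,-1],0],[[17,-1,-1],0],[[19.5,-1,-1],0],[[19.5,-1,-1],0]], "grip": 22}}

```text
time_s: 2.83
tool_pos: [0.5303, 0.0504, 0.0482]
tcp_rot: [[-0.0, 0.969, -0.249], [0.001, -0.249, -0.969], [-1.0, -0.0, -0.001]]
wrist_force: [0.0, -0.2, 1.0]
width: 0.259
```

```bash
python3 - <<'E'
from h import *
to([.5309,.0500,.049],-.2477)
E
```

```text
t 2.8333 pos [0.5303 0.0504 0.0482] yawY -0.2514 F [ 0.05 -0.17  1.02] w 0.259
shift [-0.8  0.7  0.3] turn -0.004
```

Emit:
{"op": "apply_moves", "data": {"moves": [[[0,0,0],0],[[0,0,0],0],[[0,0,0],0],[[0,0,0],0],[[0,0,0],0],[[0,0,0],0]], "grip": 0, "force": 30}}

```text
time_s: 3.33
tool_pos: [0.5304, 0.0504, 0.0482]
tcp_rot: [[-0.0, 0.969, -0.249], [0.001, -0.249, -0.969], [-1.0, -0.0, -0.001]]
wrist_force: [0.9, 0.2, -0.1]
width: 0.096
```

Emit:
{"op": "apply_moves", "data": {"moves": [[[-10,0,0],0],[[-25,0,0],0],[[-40,0,0],0],[[-40,0,0],0]]}}

```text
time_s: 3.67
tool_pos: [0.532, 0.0506, 0.0914]
tcp_rot: [[0.004, 0.969, -0.249], [0.001, -0.249, -0.969], [-1.0, 0.004, -0.002]]
wrist_force: [1.9, 0.4, 1.6]
width: 0.097
```

```bash
python3 - <<'E'
from h import *
im=env.get_image("side");im=im[140:265,270:400];cv2.imwrite("pics/s3.png",cv2.resize(im[:,:,::-1],None,fx=4.7,fy=4.7,interpolation=cv2.INTER_CUBIC))
im=env.get_image("wrist");cv2.imwrite("pics/w3.png",im[:,:,::-1])
to(bw(-.105,0,.060),-.2477)
E
```

```text
t 3.7667 pos [0.5309 0.0505 0.0891] yawY -0.2514 F [ 0.31 -0.35  0.21] w 0.1
shift [ 11.  -84.7   0.8] turn -0.004
```

View pics/s3.png

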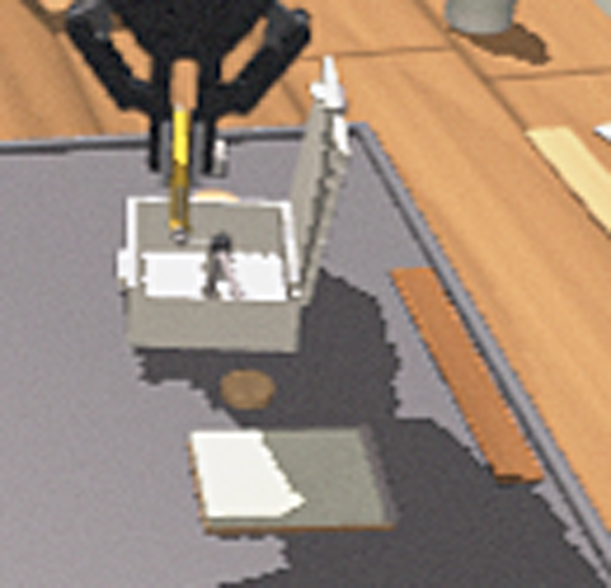

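View pics/w3.png

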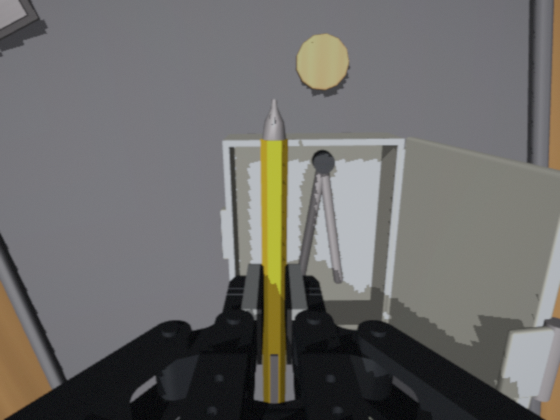

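The pencil is held between the pads at wrist (274, 100–400), clear of the box and level. Next I carry it in front of the box.

Emit:
{"op": "apply_moves", "data": {"moves": [[[-5,-30,0],0],[[-5,-60,0],0],[[0,-85,0],0],[[10,-95,0],0],[[30,-95,0],0],[[45,-95,0],0],[[55,-95,0],0],[[55,-95,0],0]]}}

```text
time_s: 4.43
tool_pos: [0.437, 0.0739, 0.0318]
tcp_rot: [[-0.002, 0.969, -0.249], [0.0, -0.249, -0.969], [-1.0, -0.002, 0.0]]
wrist_force: [-0.8, 0.8, -0.9]
width: 0.1
```

```bash
python3 - <<'E'
from h import *
to(bw(-.115,0,.002),-.2477)
E
```

```text
t 4.4333 pos [0.437  0.0739 0.0318] yawY -0.2513 F [-0.78  0.85 -0.88] w 0.1
shift [11.8  2.1  0.1] turn -0.004
```

Emit:
{"op": "apply_moves", "data": {"moves": [[[5,0,0],0],[[9,0,0],0],[[12.5,0,0],0],[[12.5,0,0],0]]}}

```text
time_s: 4.77
tool_pos: [0.4368, 0.0738, 0.0189]
tcp_rot: [[-0.003, 0.969, -0.249], [0.0, -0.249, -0.969], [-1.0, -0.003, 0.001]]
wrist_force: [-0.3, -0.1, 1.0]
width: 0.101
```

```bash
python3 - <<'E'
from h import *
to(bw(-.115,0,.0005),-.2477)
im=env.get_image("side");im=im[160:265,230:360];cv2.imwrite("pics/s4.png",cv2.resize(im[:,:,::-1],None,fx=4.7,fy=4.7,interpolation=cv2.INTER_CUBIC))
to(bw(-.115,0,.0005),-.2477)
E
```

```text
t 4.7667 pos [0.4368 0.0738 0.0189] yawY -0.2513 F [-0.26 -0.13  1.01] w 0.101
shift [ 0.4  2.3 -0. ] turn -0.004
t 4.8167 pos [0.437  0.0738 0.0192] yawY -0.2513 F [ 1.24  0.5  -0.68] w 0.096
shift [0.7 2.1 0. ] turn -0.004
```

View pics/s4.png

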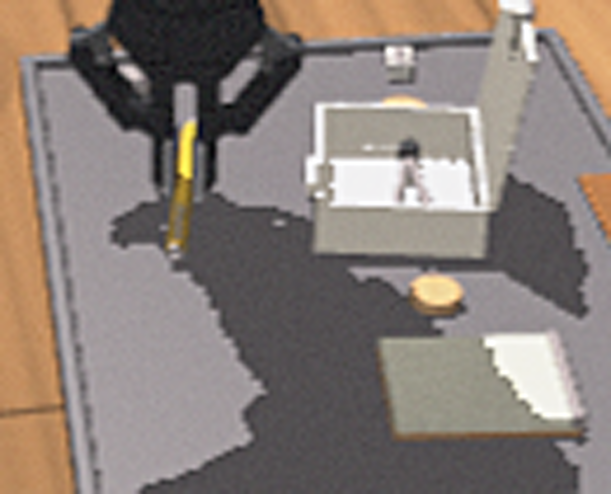

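Emit:
{"op": "apply_moves", "data": {"moves": [[[0,0,0],0],[[0,0,0],0],[[0,0,0],0],[[0,0,0],0],[[0,0,0],0],[[0,0,0],0]], "grip": 30}}

```text
time_s: 5.32
tool_pos: [0.437, 0.0739, 0.0193]
tcp_rot: [[-0.002, 0.969, -0.249], [0.0, -0.249, -0.969], [-1.0, -0.002, 0.0]]
wrist_force: [-0.5, 1.3, -0.1]
width: 0.351
```

Emit:
{"op": "apply_moves", "data": {"moves": [[[-30,0,0],0],[[-70,0,0],0],[[-110,0,0],0],[[-150,0,0],0],[[-180,0,0],0],[[-180,0,0],0]]}}

```text
time_s: 5.82
tool_pos: [0.4402, 0.0743, 0.2052]
tcp_rot: [[0.007, 0.969, -0.249], [0.002, -0.249, -0.969], [-1.0, 0.006, -0.003]]
wrist_force: [1.4, 0.9, -0.6]
width: 0.354
```

```bash
python3 - <<'E'
from h import *
im=env.get_image("side");im=im[140:265,230:400];cv2.imwrite("pics/s5.png",cv2.resize(im[:,:,::-1],None,fx=4.7,fy=4.7,interpolation=cv2.INTER_CUBIC))
im=env.get_image("wrist");cv2.imwrite("pics/w5.png",im[:,:,::-1])
to(bw(.0,0,.2),-.2477)
E
```

```text
t 5.9167 pos [0.4381 0.0739 0.2004] yawY -0.2513 F [ 0.24 -0.5  -1.13] w 0.35
shift [-17.6 116.   -0. ] turn -0.004
```

View pics/s5.png

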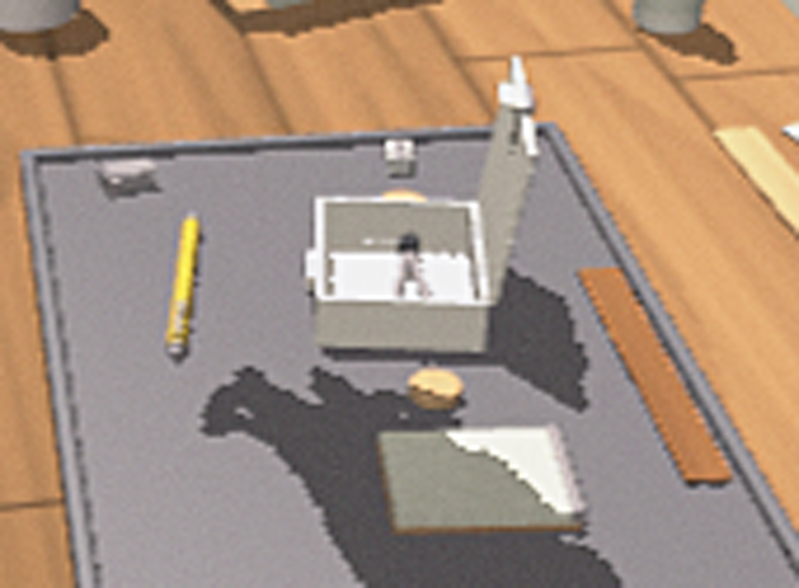

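View pics/w5.png

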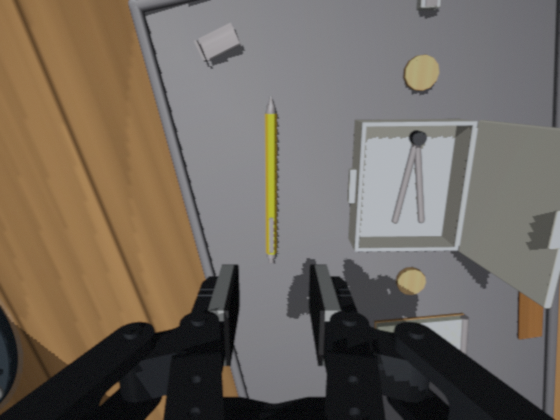

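The pencil lies flat on the desk in front of the box, at wrist (270, 97–262), released, with the lid still open. Next I turn the gripper 90° so that its slim side faces the lid, and go round behind the lid.

```bash
python3 - <<'E'
from h import *
s=env.read_state();print(s["q"].round(3))
to(bw(.10,0,.2),1.3225); to(bw(.10,0,.2),-1.819)
E
```

```text
[ 1.670e-01  1.140e-01 -2.510e-01  1.206e+00  1.000e-03  1.989e+00]
t 5.9167 pos [0.4381 0.0739 0.2004] yawY -0.2513 F [ 0.24 -0.5  -1.13] w 0.35
shift [-17.6 216.   -0.4] turn -1.574
t 5.9167 pos [0.4381 0.0739 0.2004] yawY -0.2513 F [ 0.24 -0.5  -1.13] w 0.35
shift [-17.6 216.   -0.4] turn 1.568
```

Emit:
{"op": "apply_moves", "data": {"moves": [[[-20,0,0],-0.12],[[-30,0,0],-0.24],[[-30,10,0],-0.36],[[-30,20,0],-0.48],[[-30,30,0],-0.6],[[-30,40,0],-0.72],[[-30,50,0],-0.84],[[-30,60,0],-0.96]], "grip": 0}}

```text
time_s: 6.58
tool_pos: [0.4959, 0.0588, 0.2285]
tcp_rot: [[-0.003, 0.755, 0.655], [0.0, 0.655, -0.755], [-1.0, -0.002, -0.002]]
wrist_force: [0.4, 0.1, 0.6]
width: 0.005
```

```bash
python3 - <<'E'
from h import *
to(bw(.11,0,.212),1.3225)
E
```

```text
t 6.5833 pos [0.4959 0.0588 0.2285] yawY 0.7147 F [0.43 0.07 0.64] w 0.005
shift [ -1.9  95.2 136.4] turn -0.608
```

Emit:
{"op": "apply_moves", "data": {"moves": [[[0,19,27],-0.12],[[0,38,54],-0.24],[[0,57,81],-0.36],[[0,76,109],-0.48],[[0,95,136],-0.6],[[0,95,136],-0.608],[[0,95,136],-0.608]]}}

```text
time_s: 7.17
tool_pos: [0.657, 0.0178, 0.2245]
tcp_rot: [[-0.007, 0.247, 0.969], [0.0, 0.969, -0.247], [-1.0, -0.002, -0.007]]
wrist_force: [-0.8, 0.3, -0.4]
width: -0.005
```

```bash
python3 - <<'E'
from h import *
to(bw(.11,0,.095),1.3225)
im=env.get_image("side");im=im[100:265,230:400];cv2.imwrite("pics/s6.png",cv2.resize(im[:,:,::-1],None,fx=3.6,fy=3.6,interpolation=cv2.INTER_CUBIC))
E
```

```text
t 7.1667 pos [0.657  0.0178 0.2245] yawY 1.3215 F [-0.81  0.28 -0.37] w -0.005
shift [111.5   0.6   0.8] turn -0.001
```

View pics/s6.png

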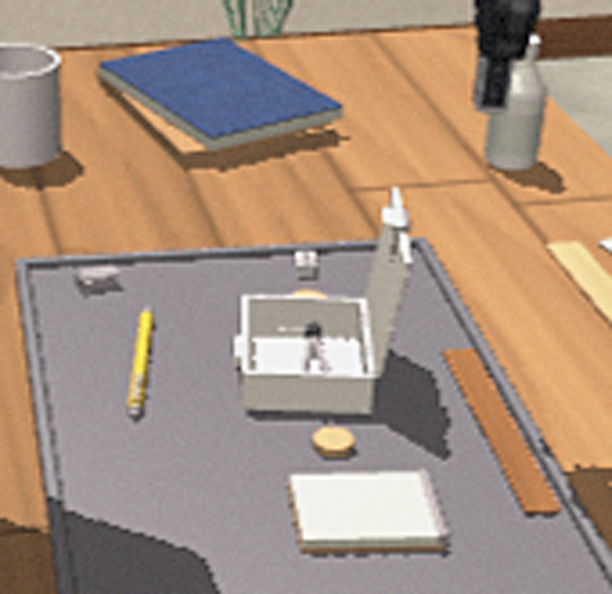

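Emit:
{"op": "apply_moves", "data": {"moves": [[[35,0,0],0],[[70,0,0],0],[[95,0,0],0],[[106,0,0],0],[[106,0,0],0]]}}

```text
time_s: 7.63
tool_pos: [0.6525, 0.0185, 0.1171]
tcp_rot: [[-0.012, 0.248, 0.969], [0.0, 0.969, -0.248], [-1.0, -0.003, -0.012]]
wrist_force: [0.3, 0.0, 0.4]
width: -0.0
```

```bash
cat > arc.py <<'E'
from h import *
s=env.read_state();R=s["tcp_rot"];b=s["tool_pos"]-BC
print("t",s["time_s"],"box xyz",b@BX,b@BY,b[2],"F",s["wrist_force"].round(2))
for th in [100,90,80,70,60,50,40,30,20,10,5,0]:
    a=np.radians(th);r=.078
    p=bw(.045-r*np.cos(a)+.005*np.sin(a)+.012,0,.030+r*np.sin(a)+.005*np.cos(a))
    print(th,(R.T@(p-s["tool_pos"])*1000).round(1))
E
python3 arc.py
```

```text
t 7.6333 box xyz 0.10542547498099941 -0.000812629858110136 0.09905185661301366 F [0.26 0.03 0.39]
100 [ -6.5   0.7 -30. ]
90 [ -8.4   0.6 -43.5]
80 [ -8.    0.6 -57.1]
70 [ -5.1   0.6 -70.5]
60 [ -0.    0.5 -83.1]
50 [  7.2   0.5 -94.7]
40 [  16.3    0.5 -104.8]
30 [  27.     0.5 -113.2]
20 [  39.1    0.5 -119.6]
10 [  52.     0.5 -123.8]
5 [  58.7    0.6 -125. ]
0 [  65.5    0.6 -125.7]
```

Emit:
{"op": "apply_moves", "data": {"moves": [[[-5,0,-15],0],[[-7,0,-28],0],[[-8,0,-40],0],[[-8,0,-52],0],[[-7,0,-63],0],[[-5,0,-73],0],[[0,0,-83],0],[[0,0,-83],0]]}}

```text
time_s: 8.3
tool_pos: [0.5709, 0.0396, 0.1199]
tcp_rot: [[-0.011, 0.248, 0.969], [0.001, 0.969, -0.248], [-1.0, -0.002, -0.011]]
wrist_force: [0.2, -0.6, -0.9]
width: 0.001
```

```bash
python3 arc.py; python3 - <<'E'
from h import *
im=env.get_image("side");im=im[100:265,230:400];cv2.imwrite("pics/s7.png",cv2.resize(im[:,:,::-1],None,fx=3.6,fy=3.6,interpolation=cv2.INTER_CUBIC))
E
```

```text
t 8.3 box xyz 0.0211490596810127 -0.00032307262093532127 0.10185405927252236 F [ 0.2  -0.63 -0.86]
100 [-4.7  0.5 54.3]
90 [-6.6  0.4 40.8]
80 [-6.1  0.4 27.2]
70 [-3.3  0.4 13.8]
60 [1.8 0.3 1.2]
50 [  9.    0.3 -10.4]
40 [ 18.1   0.3 -20.5]
30 [ 28.8   0.3 -28.9]
20 [ 40.9   0.3 -35.3]
10 [ 53.8   0.3 -39.5]
5 [ 60.5   0.3 -40.8]
0 [ 67.3   0.3 -41.4]
```

View pics/s7.png

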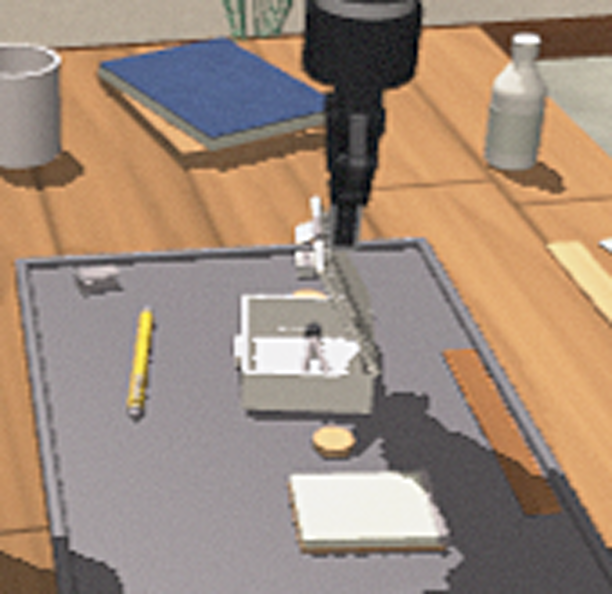

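Emit:
{"op": "apply_moves", "data": {"moves": [[[9,0,-10],0],[[18,0,-20],0],[[28,0,-29],0],[[37,0,-33],0],[[45,0,-37],0],[[53,0,-40],0],[[57,0,-41],0],[[57,0,-41],0]]}}

```text
time_s: 9.02
tool_pos: [0.5313, 0.0496, 0.0625]
tcp_rot: [[-0.011, 0.248, 0.969], [0.0, 0.969, -0.248], [-1.0, -0.003, -0.011]]
wrist_force: [-0.2, -0.0, 0.5]
width: -0.003
```

```bash
python3 arc.py; python3 - <<'E'
from h import *
im=env.get_image("side");im=im[100:265,230:400];cv2.imwrite("pics/s8.png",cv2.resize(im[:,:,::-1],None,fx=3.6,fy=3.6,interpolation=cv2.INTER_CUBIC))
to(bw(-.037,0,.050))
E
```

```text
t 9.0167 box xyz -0.01967278498079481 -0.0003329353680240952 0.0445274939482829 F [-0.19 -0.01  0.53]
100 [-62.5   0.5  94.5]
90 [-64.4   0.4  81. ]
80 [-63.9   0.4  67.4]
70 [-61.1   0.4  54. ]
60 [-56.    0.3  41.4]
50 [-48.8   0.3  29.8]
40 [-39.7   0.3  19.7]
30 [-28.9   0.3  11.3]
20 [-16.9   0.3   4.9]
10 [-3.9  0.3  0.7]
5 [ 2.8  0.3 -0.6]
0 [ 9.5  0.4 -1.2]
t 9.0667 pos [0.5316 0.0496 0.063 ] yawY 1.3201 F [0.05 0.03 0.56] w 0.0
shift [ -4.8   0.2 -17.7] turn None
```

View pics/s8.png

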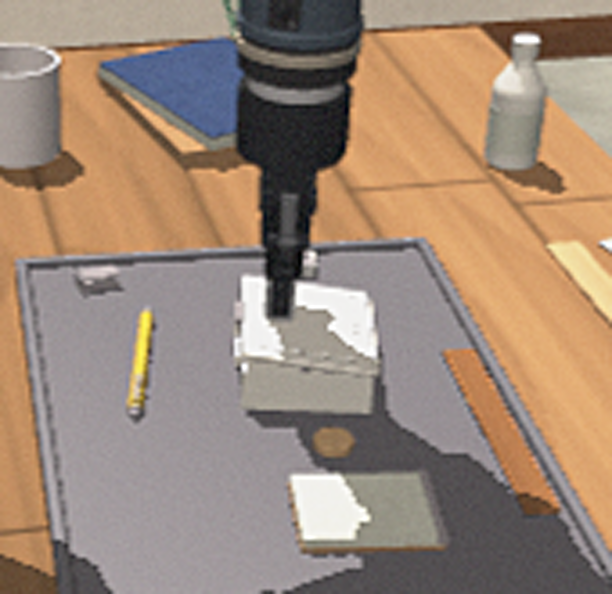

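Emit:
{"op": "apply_moves", "data": {"moves": [[[-8,0,0],0],[[-10,0,-10],0],[[-10,0,-19],0],[[-4,0,-20],0],[[2,0,-20],0],[[6,0,-20],0],[[9,0,-20],0],[[9,0,-20],0]]}}

```text
time_s: 9.73
tool_pos: [0.5119, 0.0545, 0.0533]
tcp_rot: [[-0.012, 0.248, 0.969], [0.0, 0.969, -0.248], [-1.0, -0.003, -0.012]]
wrist_force: [-0.0, 0.5, 0.0]
width: 0.001
```

```bash
python3 -c "
from h import *
to(bw(-.039,0,.033))"
```

```text
t 9.7333 pos [0.5119 0.0545 0.0533] yawY 1.3201 F [-0.04  0.52  0.04] w 0.001
shift [2.3 0.3 0.7] turn None
```

Emit:
{"op": "apply_moves", "data": {"moves": [[[1,0,0],0],[[2,0,0],0],[[3,0,0],0],[[3,0,0],0]]}}

```text
time_s: 10.07
tool_pos: [0.5122, 0.0546, 0.0523]
tcp_rot: [[-0.01, 0.248, 0.969], [0.001, 0.969, -0.248], [-1.0, -0.002, -0.01]]
wrist_force: [-8.7, 0.3, 25.6]
width: 0.005
```

Emit:
{"op": "apply_moves", "data": {"moves": [[[1,0,0],0],[[1,0,0],0],[[1,0,0],0]]}}

```text
time_s: 10.32
tool_pos: [0.5122, 0.0545, 0.0526]
tcp_rot: [[-0.01, 0.248, 0.969], [0.001, 0.969, -0.248], [-1.0, -0.002, -0.01]]
wrist_force: [-6.9, -0.3, 18.1]
width: 0.004
```

Emit:
{"op": "apply_moves", "data": {"moves": [[[-20,0,0],0],[[-60,0,0],0],[[-100,0,0],0],[[-140,0,0],0],[[-170,0,0],0],[[-170,0,-40],0],[[-170,0,-80],0],[[-170,0,-80],0]]}}

```text
time_s: 10.98
tool_pos: [0.4305, 0.0747, 0.2237]
tcp_rot: [[-0.013, 0.248, 0.969], [0.001, 0.969, -0.248], [-1.0, -0.002, -0.013]]
wrist_force: [0.2, 0.2, -0.2]
width: -0.003
```

```bash
python3 - <<'E'
from h import *
im=env.get_image("side");cv2.imwrite("pics/s9f.png",im[:,:,::-1]);im=im[140:265,230:400];cv2.imwrite("pics/s9.png",cv2.resize(im[:,:,::-1],None,fx=4.7,fy=4.7,interpolation=cv2.INTER_CUBIC))
im=env.get_image("wrist");cv2.imwrite("pics/w9.png",im[:,:,::-1])
to([.5,0,.2])
E
```

```text
t 11.0833 pos [0.4355 0.0745 0.2238] yawY 1.3208 F [0.46 0.4  1.08] w -0.0
shift [ 23.2 -56.2  81.1] turn None
```

View pics/s9.png

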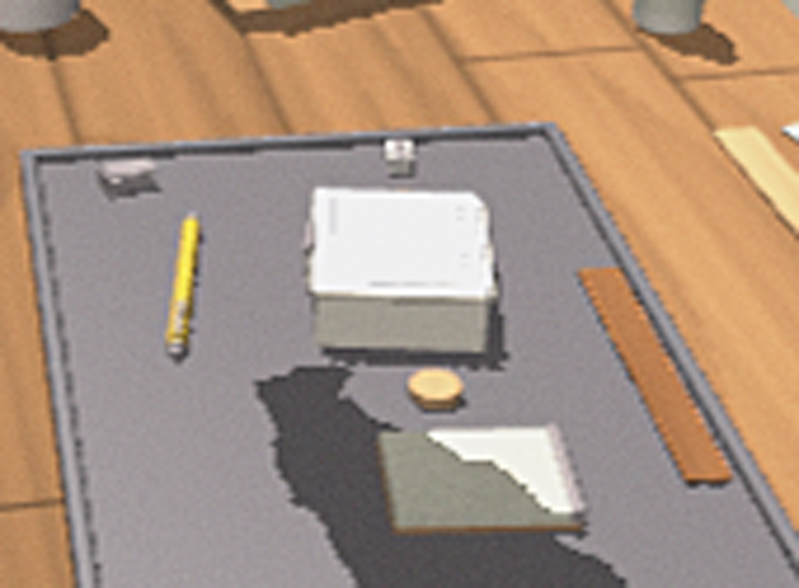

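View pics/w9.png

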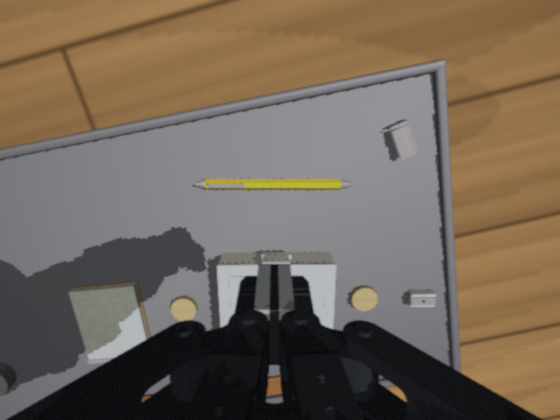

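```bash
python3 - <<'E'
from h import *
im=cv2.imread("pics/s9f.png")
for z in(.035,.039):
  for y in(-.056,.056):
    for x in(-.047,.045):
        p=proj("side",bw(x,y,z));print(z,x,y,p.round(1),((p-[230,140])*4.7).round(0))
c=im[175:222,288:345].copy();cv2.imwrite("pics/s9z.png",cv2.resize(c,None,fx=12,fy=12,interpolation=cv2.INTER_CUBIC))
a=cv2.imread("pics/side0.png");d=cv2.absdiff(a,im)[165:305,235:425];cv2.imwrite("pics/diff.png",cv2.resize(np.hstack([im[165:305,235:425],d]),None,fx=2,fy=2))
E
```

```text
0.035 -0.047 -0.056 [295.4 202.2] [307. 292.]
0.035 0.045 -0.056 [332.8 203.6] [483. 299.]
0.035 -0.047 0.056 [295.9 180.2] [310. 189.]
0.035 0.045 0.056 [330.4 181.4] [472. 195.]
0.039 -0.047 -0.056 [295.4 200.8] [308. 286.]
0.039 0.045 -0.056 [332.9 202.2] [484. 292.]
0.039 -0.047 0.056 [295.9 178.9] [310. 183.]
0.039 0.045 0.056 [330.5 180.1] [472. 188.]
```

View pics/s9z.png

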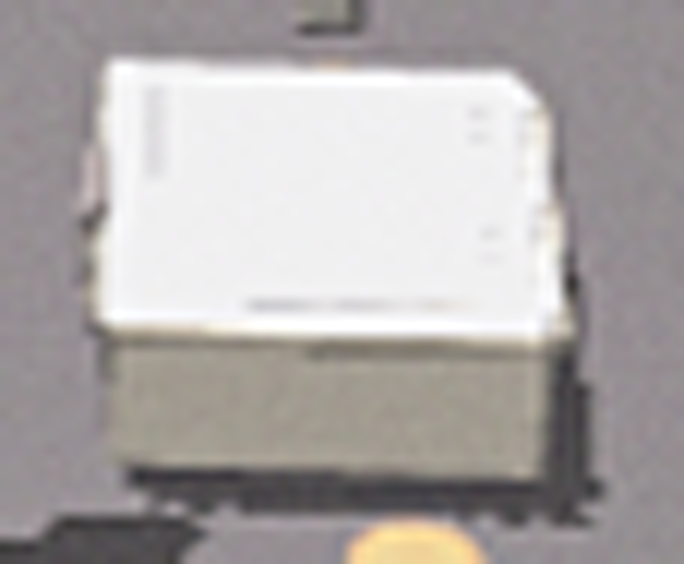

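View pics/diff.png

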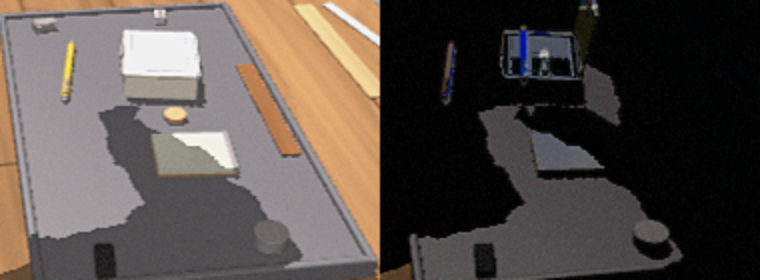

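The front-right corner of the lid is at side (296, 202.1). The prediction is 202.2 for shut and 200.8 for 4 mm open, so the lid is home. The difference image shows only shadows, the pencil and the lid changed. I'm handing in.

Emit:
{"op": "apply_moves", "data": {"moves": [[[0,0,0],0],[[0,0,0],0],[[0,0,0],0]]}}

```text
time_s: 11.33
tool_pos: [0.4363, 0.0744, 0.2236]
tcp_rot: [[-0.009, 0.248, 0.969], [0.001, 0.969, -0.248], [-1.0, -0.001, -0.009]]
wrist_force: [0.4, 0.1, 0.3]
width: -0.0
```

```bash
python3 -c "
from h import *
to([.5,0,.2]);print(env.close_job())"
```

```text
t 11.3333 pos [0.4363 0.0744 0.2236] yawY 1.3204 F [0.43 0.05 0.31] w -0.0
shift [ 23.  -56.2  80.3] turn None
the job is handed in; nothing more can be done
None
```

The pencil is off the box and lying flat on the lap desk, and the lid is shut and pressed home. I handed the job in at about 11.3 s, and no verdict was reported.

- **Pencil:** I lifted it off the rims, laid it about 65–70 mm in front of the box and let go while the lid was still open. The last pictures show it flat and unmoved there.
- **Lid:** I swung it shut from behind with the closed fingers, then pressed its front edge with about 25 N by the wrist force reading. Its front corner in the side view was within 0.1 px of where a fully shut lid should be; 4 mm open would have shown 1.4 px off.
- **Other things:** comparing the side view before and after showed only shadows, the pencil and the lid changed, so the things seen there had not moved. The clip-side and far corners were checked by eye only.
- **Arm:** it ended about 0.22 m above the table, touching nothing. None of the checks failed or disagreed.

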